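# Put the forging-press dies away with their mates

## Robot

A 6-joint arm with a two-finger parallel gripper is mounted at the origin on the work surface. World frame = base frame: x ahead of the robot, y to its left, z up, the work surface at z = 0. Lengths are in m, angles in degrees, forces in N, time in s.
With the tool pointing down it reaches from about 0.4 to 0.825 m from the base axis. Payload 7 kg.
Tool frame: the origin (TCP) lies midway between the tips of the shut fingers; the grasp point (between the pads) lies 19 mm behind it; z points along the fingers, y is the line along which they close (so a half turn about z gives the same grasp; the last joint's range is limited). The gripper opens to 88 mm and grips with 3 to 60 N. Pads are 19 mm wide; open, the fingers measure 130 mm over their backs; the gripper's body (78 mm by 193 mm) begins 47 mm behind the grasp point.
Start: joints at [-47.55, 20.546, 0.682, 0, -70.136, -16.507], TCP at [0.295, -0.607, 0.227] pointing down, gripper open.
Joint ranges: [-176.03, 176.03], [-82.01, 121.73], [-58.28, 71.71], [-173.87, 95.51], [-174.79, -0.11], [-173.66, 173.66]. Speed limits (degrees/s): [136.94, 136.94, 172.46, 180, 180, 180].

## Interface

Orientations are given as [roll, pitch, yaw] about the fixed x, y, z axes, in that order (R = Rz(yaw) Ry(pitch) Rx(roll)).
In Python, from plant import ctrl gives the robot as it stands. The module is installed in compiled form; this text tells all that it offers.
- The arm moves only by the tool send_rows, never from a script. Its argument "plan" is a list that holds one entry, the list of rows, each a list of 6 numbers: the shift along the tool's x, y, z in parts of the range, where 1.0 means 50 cm, then the turn, a rotation vector about the tool's x, y, z in a scale on which 1.0 is 90 degrees. A call has 1 to 8 rows; each row is the pose to reach, as a shift and turn from the pose commanded when the call began, along the tool's axes at that moment; what a row does not reach only later rows make up. A row lasts 1/12 s, in which the tool goes at most 41.7 mm and 7.16 degrees, less where a joint would pass 70% of its speed; a pose out of reach is approached as far as the arm can. Shift and turn numbers lie between -1 and 1, and a call with a number outside is refused. A call with a gripper value outside its range is refused whole. "fingers" is the opening, from 0 (shut) to 1 (fully open), set as the call begins (left out, the last holds). The fingers move at their own pace and stop on an object; the grip force is fixed at half the most. Time passes only in rows, so rows that repeat a pose let the fingers close. It gives the time, the measured TCP pose, the force, the opening and the grip force at its end, in the units of the state.
- ctrl.get_obs(): the state, without advancing time (a new reading comes with each control period).
- ctrl.snapshot(name): name is "side" or "top" or "wrist"; returns a dict with "img" (384x512x3 uint8, red, green, blue), "K" (3x3 intrinsics, pixels), "pose" (4x4, takes a point from camera to world coordinates). Camera axes: x right, y down, z forward; pixel columns grow to the right and rows downward; lengths in m; the calibration is good to about 2 mm. A picture is of the moment at which its call begins. There is no depth.
- ctrl.close_job(): hands the job in; it is judged then, once.
The state is a dict: "clock": time; "joint_pos": joint angles; "qvel": joint speeds; "tau": joint torques, N m; "tool_pos": TCP position; "orientation": TCP orientation; "force": force on the tool from outside, world axes, zero at the start; "moment": the same for the moment, N m; "opening": finger opening in m; "gripper_force": force on a finger pad.
Only numpy, scipy, OpenCV 4.12 (cv2) and the standard library are available. Lean on these libraries where they do the work, as an engineer would, in place of code of your own. Each camera call takes 0.05 s, during which the arm holds its last target. There are 200 camera calls.

## Task

Press work is finished: pick the four loose press dies (flat, fuller, cutter, swage) out of the ironwork on the bench and put each one away in the wooden tray that already holds its mate, in the empty stall next to that mate. Set every die down rather than dropping it, foot plate flat on the stall floor and lengthwise like its mate. Leave the bolster block and the loose hammer head lying where they are.

Things in the scene. Friction and masses are not known exactly. Their poses are not given: they have to be found in the camera images.
- die_flat: Loose steel FLAT press die: block 40 mm wide with a plain flat top. Bright block 52 mm long (x) on a dark foot plate 66 x 46 x 8 mm (x, y, z); 36 mm tall in all, under 0.75 kg. Stands foot down on the bench (z = 0), mixed with the other loose ironwork. Origin: centre of the underside, z up. Grip across the block's flanks, along y.
- die_fuller: Loose steel FULLER press die: block 26 mm wide, top a smooth half-round ridge along x (flanks upright from 8 to 23 mm height). Bright block 52 mm long (x) on a dark foot plate 66 x 46 x 8 mm (x, y, z); 36 mm tall in all, under 0.75 kg. Stands foot down on the bench (z = 0), mixed with the other loose ironwork. Origin: centre of the underside, z up. Grip across the block's flanks, along y.
- die_cutter: Loose steel CUTTER press die: block 16 mm wide, top a sharp roof-shaped edge along x (flanks upright from 8 to 28 mm height). Bright block 52 mm long (x) on a dark foot plate 66 x 46 x 8 mm (x, y, z); 36 mm tall in all, under 0.75 kg. Stands foot down on the bench (z = 0), mixed with the other loose ironwork. Origin: centre of the underside, z up. Grip across the block's flanks, along y.
- die_swage: Loose steel SWAGE press die: block 42 mm wide, half-round groove 24 mm wide, 12 mm deep along x in its top. Bright block 52 mm long (x) on a dark foot plate 66 x 46 x 8 mm (x, y, z); 36 mm tall in all, under 0.75 kg. Stands foot down on the bench (z = 0), mixed with the other loose ironwork. Origin: centre of the underside, z up. Grip across the block's flanks, along y.
- tray_flat: Fixed pale wooden tray, 192 x 78 mm, two stalls in a row along x. Origin: centre of its underside, on the bench. The -x stall holds the fixed mate, a die like die_flat, length along x. The +x stall is empty: inside 86 (x) by 64 mm (y), centre 46 mm from the origin, floor 8 mm above the bench, rim 12 and middle lath 10 mm above the floor. Empty stall near or far from the robot.
- tray_fuller: Fixed pale wooden tray, 192 x 78 mm, two stalls in a row along x. Origin: centre of its underside, on the bench. The -x stall holds the fixed mate, a die like die_fuller, length along x. The +x stall is empty: inside 86 (x) by 64 mm (y), centre 46 mm from the origin, floor 8 mm above the bench, rim 12 and middle lath 10 mm above the floor. Empty stall near or far from the robot.
- tray_cutter: Fixed pale wooden tray, 192 x 78 mm, two stalls in a row along x. Origin: centre of its underside, on the bench. The -x stall holds the fixed mate, a die like die_cutter, length along x. The +x stall is empty: inside 86 (x) by 64 mm (y), centre 46 mm from the origin, floor 8 mm above the bench, rim 12 and middle lath 10 mm above the floor. Empty stall near or far from the robot.
- tray_swage: Fixed pale wooden tray, 192 x 78 mm, two stalls in a row along x. Origin: centre of its underside, on the bench. The -x stall holds the fixed mate, a die like die_swage, length along x. The +x stall is empty: inside 86 (x) by 64 mm (y), centre 46 mm from the origin, floor 8 mm above the bench, rim 12 and middle lath 10 mm above the floor. Empty stall near or far from the robot.
- bolster: Loose dark steel bolster block 66 x 58 x 26 mm with a square hole 38 x 30 mm in the middle of its top (black inside), lying among the dies; to be left where it lies. Origin at the centre of its underside.
- hammer_head: Loose dark cross-peen hammer head without handle, about 96 x 30 x 30 mm, lying on its side among the dies; to be left where it lies. Origin at its underside below the eye, x along its length.
Mind the look-alikes: they are no part of the job. Leave any blue look-alike of the die_cutter alone.

How it is judged (in metres and radians):
At the end, for the whole second after the job is handed in: Each die stands at rest in the empty stall of its own tray (beside the same kind of die): centre within 12 mm of the stall's centre along and across, foot flat on the stall floor (within 3 mm, tilt under 0.1 rad), length within 0.35 rad of the tray's, either way round (x of die_flat in the frame of tray_flat between 0.034 and 0.058 m and y of die_flat in the frame of tray_flat between -0.012 and 0.012 m and z of die_flat in the frame of tray_flat between 0.005 and 0.011 m and angle between each of die_flat, die_fuller, die_cutter, die_swage's own z axis and vertical below 0.1 rad and angle between the x axis of die_flat and the x axis of tray_flat, either way round below 0.35 rad and linear speed of each of die_flat, die_fuller, die_cutter, die_swage below 0.02 m/s and x of die_fuller in the frame of tray_fuller between 0.034 and 0.058 m and y of die_fuller in the frame of tray_fuller between -0.012 and 0.012 m and z of die_fuller in the frame of tray_fuller between 0.005 and 0.011 m and angle between the x axis of die_fuller and the x axis of tray_fuller, either way round below 0.35 rad and x of die_cutter in the frame of tray_cutter between 0.034 and 0.058 m and y of die_cutter in the frame of tray_cutter between -0.012 and 0.012 m and z of die_cutter in the frame of tray_cutter between 0.005 and 0.011 m and angle between the x axis of die_cutter and the x axis of tray_cutter, either way round below 0.35 rad and x of die_swage in the frame of tray_swage between 0.034 and 0.058 m and y of die_swage in the frame of tray_swage between -0.012 and 0.012 m and z of die_swage in the frame of tray_swage between 0.005 and 0.011 m and angle between the x axis of die_swage and the x axis of tray_swage, either way round below 0.35 rad); the robot touches nothing.
It fails at once if a die is dropped or thrown (moves faster than 0.7 m/s without the fingers on it, a fall of about 25 mm) ((linear speed of die_flat above 0.7 m/s and contact force between the fingers and die_flat below 0.05 N) or (linear speed of die_fuller above 0.7 m/s and contact force between the fingers and die_fuller below 0.05 N) or (linear speed of die_cutter above 0.7 m/s and contact force between the fingers and die_cutter below 0.05 N) or (linear speed of die_swage above 0.7 m/s and contact force between the fingers and die_swage below 0.05 N)).
It fails at once if the bolster block or the hammer head is moved more than 20 mm (distance of any of bolster, hammer_head from where it was at the start of the episode above 0.02 m).
It also fails if it takes over 99 s, if anything falls off the work surface, if the arm or the gripper's body presses on something with over 40 N, if the wrist force passes 120 N, or if a joint passes its speed limit or range.

## Working session

There is one attempt and no reset: what is moved stays moved. The work goes in short steps, Python scripts to look and compute and a tool call to move; the robot and the scene stay as the last step left them, time stands still between calls to the robot, and variables do not carry over. Pictures are saved under pics/ and viewed, at most 14 in all, crops included, and the job is handed in when it is done.

Besides the shell and the picture viewer there is one more tool, called after "Emit:" in YAML: its name, and indented under it one key for each argument. send_rows: Moves the arm, as the interface text tells. Its arguments: {"type":"object","properties":{"plan":{"type":"array","items":{"type":"array","items":{"type":"array","items":{"type":"number"}}}},"fingers":{"type":"number"}},"required":["plan"]}

```bash
mkdir -p pics
cat > h.py <<'E'
import numpy as np, cv2
from plant import ctrl
def shot(n,f):
    s=ctrl.snapshot(n); cv2.imwrite('pics/'+f,s['img'][:,:,::-1]); np.savez('pics/'+f+'.npz',**s); return s
E
python3 - <<'E'
from h import *
print(ctrl.get_obs())
for n in('top','side'):
    s=shot(n,n+'0.png'); print(s['K'],s['pose'].round(4))
for n in('top0','side0'):
    i=cv2.imread(f'pics/{n}.png'); cv2.imwrite(f'pics/{n}b.png',cv2.resize(i,(800,600),interpolation=cv2.INTER_CUBIC))
E
```

```text
{'clock': 0.0, 'joint_pos': array([-4.75493253e+01,  2.05906229e+01,  6.34799213e-01, -1.94031949e-02,
       -7.01363178e+01, -1.65074517e+01]), 'qvel': array([-0.03620751, -0.06933854,  0.06963606, -0.12204235, -0.02301327,
       -0.09273007]), 'tau': array([-1.56618033e-03, -5.82715523e+01,  2.93035895e+01,  6.99687347e+00,
        6.42518105e-03, -1.58084058e-04]), 'tool_pos': array([ 0.29506738, -0.60655519,  0.2256419 ]), 'orientation': array([ 1.79906473e+02, -8.69494010e-03, -1.54063377e+02]), 'force': array([-0.57583381,  0.79842722, -0.40627738]), 'moment': array([-0.0076373 ,  0.0132422 ,  0.00096347]), 'gripper_force': 0.0, 'opening': 0.08757699836617952}
[[497.78658183   0.         257.46620015]
 [  0.         497.78658183 195.42533728]
 [  0.           0.           1.        ]] [[ 0.0000e+00 -9.8920e-01  1.4660e-01  2.3070e-01]
 [-1.0000e+00 -9.0000e-04 -6.0000e-03  2.4400e-02]
 [ 6.0000e-03 -1.4660e-01 -9.8920e-01  1.4564e+00]
 [ 0.0000e+00  0.0000e+00  0.0000e+00  1.0000e+00]]
[[367.68514172   0.         261.20122558]
 [  0.         367.68514172 187.92783089]
 [  0.           0.           1.        ]] [[ 8.416e-01 -3.737e-01  3.899e-01  2.460e-02]
 [-5.401e-01 -5.832e-01  6.067e-01 -5.975e-01]
 [ 7.000e-04 -7.212e-01 -6.927e-01  7.450e-01]
 [ 0.000e+00  0.000e+00  0.000e+00  1.000e+00]]
```

View pics/top0b.png

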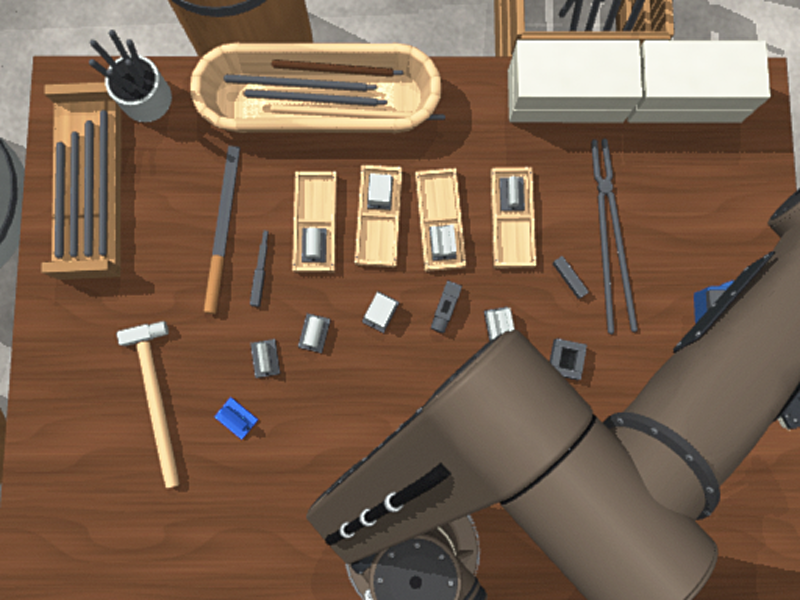

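View pics/side0b.png

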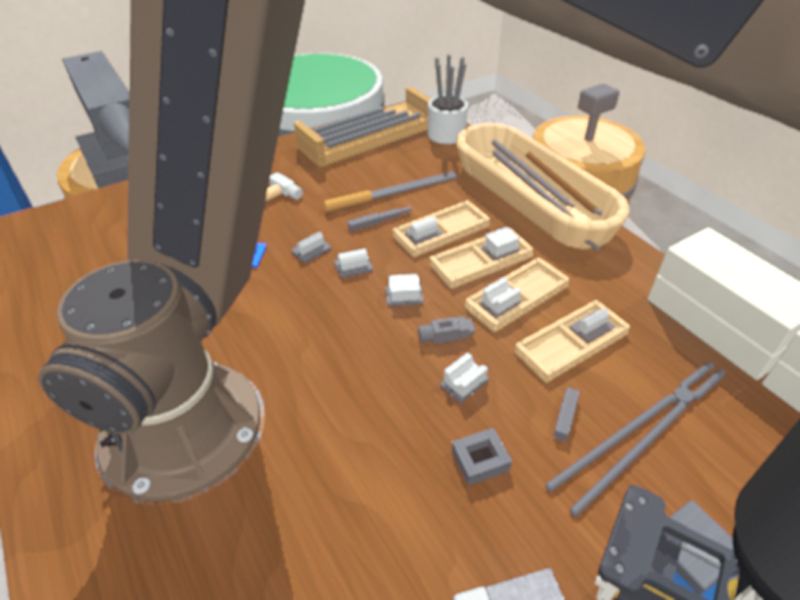

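The top view shows trays at (315,220), (380,215), (441,218) and (514,217). The dies lie at (265,358), (314,333), (380,312) and (500,325), with the blue decoy at (237,418). I'll zoom in to identify them and pick corners.

Run:
```python
import cv2
i=cv2.imread('pics/top0.png')[100:250,150:370]
cv2.imwrite('pics/c1.png',cv2.resize(i,(792,540),interpolation=cv2.INTER_CUBIC))
```

```text
(no output)
```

View pics/c1.png

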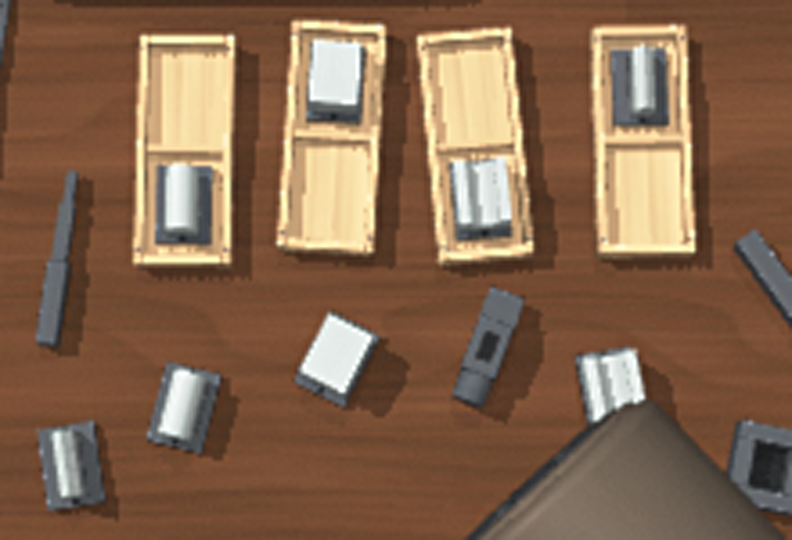

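Trays, left to right: fuller (mate near), flat (mate far), swage (mate near) and cutter (mate far). Dies, left to right: cutter, fuller, flat, then swage, which is partly hidden. Next I back-project the corners.

```bash
cat >> h.py <<'E'
def bp(s,uv,z):
    uv=np.atleast_2d(np.array(uv,float)); T=s['pose']
    d=np.c_[uv,np.ones(len(uv))]@np.linalg.inv(s['K']).T@T[:3,:3].T
    return T[:3,3]+d*((z-T[2,3])/d[:,2])[:,None]
def rect(s,uv,z):
    "corners in order: ends 0,1 | 2,3 (0-1 and 2-3 are short edges)"
    p=bp(s,uv,z)[:,:2]; c=p.mean(0); a=p[:2].mean(0)-p[2:].mean(0)
    b=(p[0]+p[3])/2-(p[1]+p[2])/2
    return c.round(4),np.degrees(np.arctan2(a[1],a[0])).round(1),np.linalg.norm(a).round(4),np.linalg.norm(b).round(4)
def tomove(dx,dy,dz,yaw,o=None):
    "tool-frame move (cm,deg) to world target TCP pose, straight down"
    from scipy.spatial.transform import Rotation as R
    o=o or ctrl.get_obs()
    A=R.from_euler('xyz',o['orientation'],degrees=True); B=R.from_euler('xyz',[180,0,yaw],degrees=True)
    return (A.inv().apply(np.array([dx,dy,dz])-o['tool_pos'])*100).round(2),(A.inv()*B).as_rotvec(degrees=True).round(1)
E
python3 - <<'E'
from h import *
s=dict(np.load('pics/top0.png.npz'))
c=lambda P:np.array(P)/3.6+[150,100]-0.36
D=dict(tfuller=([(141,35),(235,35),(231,266),(134,265)],.02),tflat=([(293,21),(386,26),(374,255),(277,249)],.02),
tswage=([(418,33),(511,28),(533,255),(438,264)],.02),tcutter=([(592,27),(686,25),(695,253),(597,254)],.02),
cutter=([(40,430),(93,421),(104,497),(52,510)],.008),fuller=([(165,365),(220,375),(202,453),(148,440)],.008),
flat=([(331,313),(378,341),(348,394),(300,370)],.036))
for k,(P,z) in D.items(): print(k,*rect(s,c(P),z))
print('swage top far edge',bp(s,c([(578,357),(637,349)]),.036))
w=shot('wrist','w0.png');print(w['pose'].round(3),w['K'])
print(bp(s,c([(487,347),(770,465)]),.02))
E
```

```text
tfuller [0.6062 0.1827] -0.4 0.1949 0.0785
tflat [0.6169 0.0616] -3.1 0.194 0.0784
tswage [ 0.611  -0.0557] 4.7 0.1946 0.0778
tcutter [ 0.6157 -0.1941] 0.5 0.193 0.0793
cutter [0.3474 0.271 ] 9.8 0.064 0.0431
fuller [0.3931 0.1817] -11.9 0.0639 0.0454
flat [0.4333 0.055 ] -28.6 0.0507 0.0435
swage top far edge [[ 0.43141383 -0.13620843  0.036     ]
 [ 0.43793302 -0.18363922  0.036     ]]
[[-0.436  0.872  0.223  0.235]
 [ 0.9    0.422  0.109 -0.636]
 [ 0.001  0.248 -0.969  0.385]
 [ 0.     0.     0.     1.   ]] [[310.8287572    0.         258.21817891]
 [  0.         310.8287572  189.55909652]
 [  0.           0.           1.        ]]
[[ 0.44179403 -0.06434649  0.02      ]
 [ 0.34618917 -0.29100797  0.02      ]]
```

```bash
python3 -c "
from h import *
print(tomove(.409,-.1634,.16,-172.2))"
```

```text
(array([-29.63,  34.87,   6.62]), array([ 0.1, -0. , 18.1]))
```

The manual's scale: shifts go in shares of 50 cm and turns go in shares of 90 degrees. Converting my numbers, 34.9 cm is 0.698, -29.6 cm is -0.592, 18.1 degrees is 0.2011.

Emit:
send_rows:
  plan:
    - [[-0.592,0.698,0.132,0,0,0.2011],[-0.592,0.698,0.132,0,0,0.2011],[-0.592,0.698,0.132,0,0,0.2011],[-0.592,0.698,0.132,0,0,0.2011],[-0.592,0.698,0.132,0,0,0.2011],[-0.592,0.698,0.132,0,0,0.2011],[-0.592,0.698,0.132,0,0,0.2011],[-0.592,0.698,0.132,0,0,0.2011]]

```text
clock: 0.82
tool_pos: [0.3768, -0.286, 0.1788]
orientation: [180.0, 0.0, -172.2]
force: [1.1, 0.4, -0.2]
opening: 0.0876
gripper_force: 0.0
```

```bash
python3 -c "
from h import *
o=ctrl.get_obs();print(o['clock'],o['tool_pos'],o['orientation'],o['joint_pos'])
print(tomove(.409,-.1634,.16,-172.2))"
```

```text
0.8167 [ 0.3768303  -0.28602253  0.17877791] [ 1.79999510e+02  1.48947462e-02 -1.72177236e+02] [-1.32867239e+01  3.54755272e+00 -2.79783211e+01 -6.83075772e-03
 -5.84604077e+01 -6.88869400e+01]
(array([-4.86, 11.71,  1.88]), array([0., 0., 0.]))
```

Scaled: 11.7 cm is 0.234, -4.9 cm is -0.098.

Emit:
send_rows:
  plan:
    - [[-0.098,0.234,0.038,0,0,0],[-0.098,0.234,0.038,0,0,0],[-0.098,0.234,0.038,0,0,0],[-0.098,0.234,0.038,0,0,0],[-0.098,0.234,0.038,0,0,0],[-0.098,0.234,0.038,0,0,0]]

```text
clock: 1.32
tool_pos: [0.4096, -0.165, 0.1601]
orientation: [-180.0, -0.0, -172.0]
force: [0.9, 0.4, 0.0]
opening: 0.0876
gripper_force: 0.0
```

```bash
python3 -c "
from h import *
o=ctrl.get_obs();print(o['clock'],o['tool_pos'],o['orientation'],o['joint_pos'])
w=shot('wrist','w1.png')
t=shot('top','t1.png')['img'][175:265,150:370]
cv2.imwrite('pics/m1.png',np.vstack([cv2.resize(w['img'],(600,450))[:,:,::-1][130:], cv2.resize(t,(600,245))[:,:,::-1]]))"
```

```text
1.3167 [ 0.40960965 -0.16495629  0.16010807] [-1.79996777e+02 -8.80187566e-03 -1.72047796e+02] [ 3.81229330e+00  1.46327952e+00 -3.29590309e+01  4.66655218e-03
 -5.55862359e+01 -8.58627263e+01]
```

View pics/m1.png

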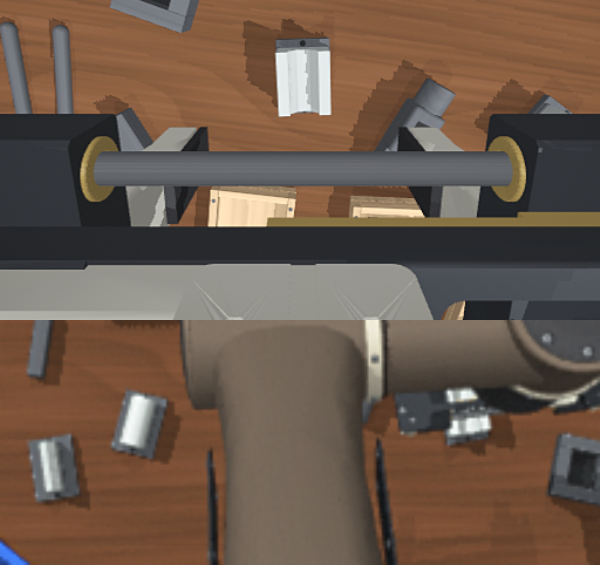

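The wrist view shows the swage die at about (303,82) and straight between the fingers. I'll measure its top corners from this view.

```bash
python3 -c "
from h import *
w=dict(np.load('pics/w1.png.npz'))
P=(np.array([(277,50),(329,50),(330,114),(279,116)])+[0,130])/1.1719
print(rect(w,P,.036)); print(bp(w,P,.036))
c=w['img'][120:220,215:305]; cv2.imwrite('pics/c2.png',cv2.resize(c,(540,600),interpolation=cv2.INTER_CUBIC)[:,:,::-1])"
```

```text
(array([ 0.4084, -0.1651]), np.float64(-170.8), np.float64(0.0532), np.float64(0.0411))
[[ 0.38498027 -0.18942537  0.036     ]
 [ 0.37941888 -0.14928627  0.036     ]
 [ 0.43097654 -0.14037553  0.036     ]
 [ 0.43838685 -0.18133737  0.036     ]]
```

View pics/c2.png

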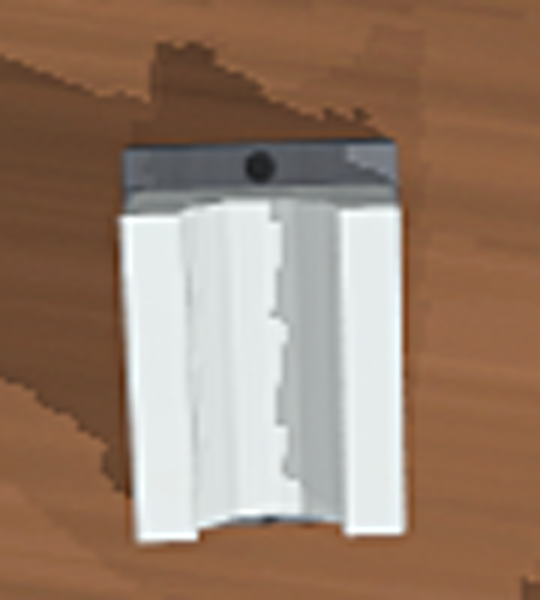

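```bash
python3 -c "
from h import *
w=dict(np.load('pics/w1.png.npz'))
P=np.array([(119,217),(401,207),(406,535),(137,542)])/6-.4+[215,120]
r=rect(w,P,.036);print(r)
print(tomove(*r[0],.014,r[1]))"
```

```text
(array([ 0.4092, -0.1653]), np.float64(-170.1), np.float64(0.0522), np.float64(0.0429))
(array([ 0.  ,  0.08, 14.61]), array([-0. , -0. , -2.1]))
```

Scaled: 14.6 cm is 0.292, 14.4 cm is 0.288, -2 degrees is -0.0222.

Emit:
send_rows:
  plan:
    - [[0,0.002,0.08,0,0,-0.0222],[0,0.002,0.16,0,0,-0.0222],[0,0.002,0.23,0,0,-0.0222],[0,0.002,0.27,0,0,-0.0222],[0,0.002,0.288,0,0,-0.0222],[0,0.002,0.292,0,0,-0.0222],[0,0.002,0.292,0,0,-0.0222]]

```text
clock: 2.0
tool_pos: [0.4087, -0.1655, 0.0135]
orientation: [180.0, -0.1, -170.3]
force: [-0.3, 0.1, 0.2]
opening: 0.0874
gripper_force: 0.0
```

Emit:
send_rows:
  plan:
    - [[0,0,0,0,0,0],[0,0,0,0,0,0],[0,0,0,0,0,0],[0,0,0,0,0,0],[0,0,0,0,0,0],[0,0,0,0,0,0],[0,0,0,0,0,0],[0,0,0,0,0,0]]
  fingers: 0.2

```text
clock: 2.67
tool_pos: [0.4095, -0.1642, 0.0142]
orientation: [-180.0, 0.0, -170.1]
force: [-0.8, 0.8, 3.1]
opening: 0.0421
gripper_force: 30.0
```

```bash
python3 -c "
from h import *
print(tomove(.4095,-.1642,.10,-170.1), tomove(.6568,-.0519,.07,-175.3))"
```

```text
(array([-0.  ,  0.  , -8.58]), array([-0.,  0., -0.])) (array([-26.29,   6.83,  -5.58]), array([-0. ,  0. ,  5.2]))
```

Scaled: -20.5 cm is -0.41, -17 cm is -0.34, 5.2 degrees is 0.0578.

Emit:
send_rows:
  plan:
    - [[0,0,-0.04,0,0,0],[0,0,-0.1,0,0,0],[-0.06,0.016,-0.14,0,0,0.0111],[-0.13,0.034,-0.14,0,0,0.0222],[-0.2,0.052,-0.14,0,0,0.0333],[-0.27,0.07,-0.14,0,0,0.0444],[-0.34,0.088,-0.14,0,0,0.0578],[-0.41,0.106,-0.13,0,0,0.0578]]

```text
clock: 3.33
tool_pos: [0.6034, -0.076, 0.0788]
orientation: [180.0, -0.0, -175.4]
force: [1.1, 0.3, -4.3]
opening: 0.0417
gripper_force: 30.0
```

```bash
python3 -c "
from h import *
o=ctrl.get_obs();print(o['opening'],o['gripper_force'])
print(tomove(.6568,-.0519,.07,-175.3))"
```

```text
0.04167798509589754 30.000062584877014
(array([-5.52,  1.98,  0.88]), array([ 0. , -0. , -0.1]))
```

Emit:
send_rows:
  plan:
    - [[-0.06,0.02,0.01,0,0,0],[-0.112,0.04,0.02,0,0,0],[-0.112,0.04,0.02,0,0,0],[-0.112,0.04,0.02,0,0,0],[-0.112,0.04,0.02,0,0,0]]

```text
clock: 3.75
tool_pos: [0.6551, -0.0525, 0.0673]
orientation: [180.0, -0.2, -175.4]
force: [-0.5, -0.4, -4.5]
opening: 0.042
gripper_force: 30.0
```

```bash
python3 -c "
from h import *
print(tomove(.6568,-.0519,.0224,-175.3))
w=shot('wrist','w2.png')
t=shot('top','t2.png')
i=t['img'][95:185,150:370]
cv2.imwrite('pics/m2.png',np.vstack([cv2.resize(w['img'],(600,450))[:,:,::-1][100:350], cv2.resize(i,(600,245))[:,:,::-1]]))"
```

```text
(array([-0.19,  0.04,  4.49]), array([ 0. , -0.2, -0.1]))
```

View pics/m2.png

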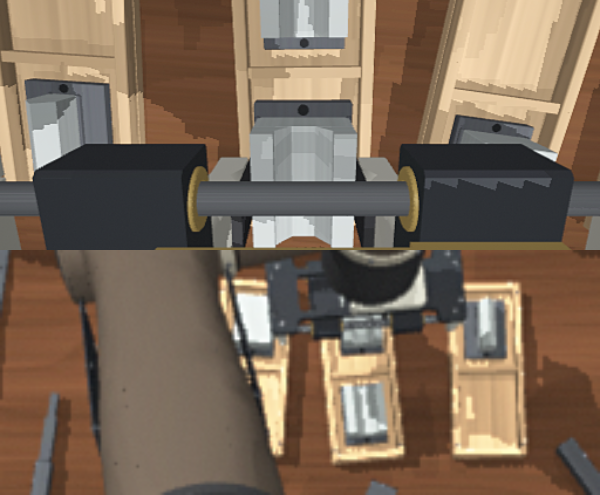

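The swage is lined up over the far stall of its tray, at wrist view (303,110). Lowering it now.

Scaled: 4.5 cm is 0.09, 4.4 cm is 0.088.

Emit:
send_rows:
  plan:
    - [[-0.004,0,0.03,0,0,0],[-0.004,0,0.06,0,0,0],[-0.004,0,0.076,0,0,0],[-0.004,0,0.084,0,0,0],[-0.004,0,0.088,0,0,0],[-0.004,0,0.09,0,0,0],[-0.004,0,0.09,0,0,0]]

```text
clock: 4.43
tool_pos: [0.6588, -0.0524, 0.0246]
orientation: [-180.0, 0.0, -175.4]
force: [-0.6, 0.4, -5.5]
opening: 0.0418
gripper_force: 30.0
```

Scaled: 0.2 cm is 0.004, 0.1 cm is 0.002.

Emit:
send_rows:
  plan:
    - [[0,0,0.002,0,0,0],[0,0,0.004,0,0,0],[0,0,0.004,0,0,0],[0,0,0.004,0,0,0]]

```text
clock: 4.77
tool_pos: [0.6587, -0.0523, 0.0223]
orientation: [180.0, 0.0, -175.4]
force: [0.1, 0.4, -4.1]
opening: 0.0417
gripper_force: 30.0
```

Scaled: -8 cm is -0.16, -5 cm is -0.1.

Emit:
send_rows:
  plan:
    - [[0,0,0,0,0,0],[0,0,0,0,0,0],[0,0,0,0,0,0],[0,0,0,0,0,0],[0,0,-0.04,0,0,0],[0,0,-0.1,0,0,0],[0,0,-0.16,0,0,0],[0,0,-0.16,0,0,0]]
  fingers: 0.7

```text
clock: 5.43
tool_pos: [0.6624, -0.0523, 0.109]
orientation: [-180.0, 0.6, -175.3]
force: [1.2, -0.5, 1.3]
opening: 0.0611
gripper_force: 0.0
```

```bash
python3 -c "
from h import *
print(tomove(.4333,.055,.13,151.4), ctrl.get_obs()['joint_pos'])"
```

```text
(array([21.93, 12.58, -2.32]), array([ 0.1,  0.6, 33.3])) [ 12.33224111  24.37659327  -9.75235677   0.14324747 -55.31935447
 -97.68575592]
```

Scaled: 21.6 cm is 0.432, -2.8 cm is -0.056, 33.2 degrees is 0.3689.

Emit:
send_rows:
  plan:
    - [[0.432,0.25,-0.056,0,0,0.3689],[0.432,0.25,-0.056,0,0,0.3689],[0.432,0.25,-0.056,0,0,0.3689],[0.432,0.25,-0.056,0,0,0.3689],[0.432,0.25,-0.056,0,0,0.3689],[0.432,0.25,-0.056,0,0,0.3689],[0.432,0.25,-0.056,0,0,0.3689],[0.432,0.25,-0.056,0,0,0.3689]]
  fingers: 1

```text
clock: 6.1
tool_pos: [0.4321, 0.0558, 0.1313]
orientation: [179.8, 0.1, 151.7]
force: [0.8, 0.5, -1.4]
opening: 0.0876
gripper_force: 0.0
```

```bash
python3 -c "
from h import *
o=ctrl.get_obs();print(o['tool_pos'],o['orientation'],o['joint_pos'])
w=shot('wrist','w3.png')
cv2.imwrite('pics/m3.png',cv2.resize(w['img'][60:220,155:355],(750,600),interpolation=cv2.INTER_CUBIC)[:,:,::-1])"
```

```text
[0.43208969 0.05581721 0.131305  ] [1.79839183e+02 8.68411627e-02 1.51651713e+02] [ 3.34799392e+01  2.72362875e+00 -3.60581235e+01  8.09282216e-04
 -5.10354831e+01 -1.51828612e+02]
```

View pics/m3.png

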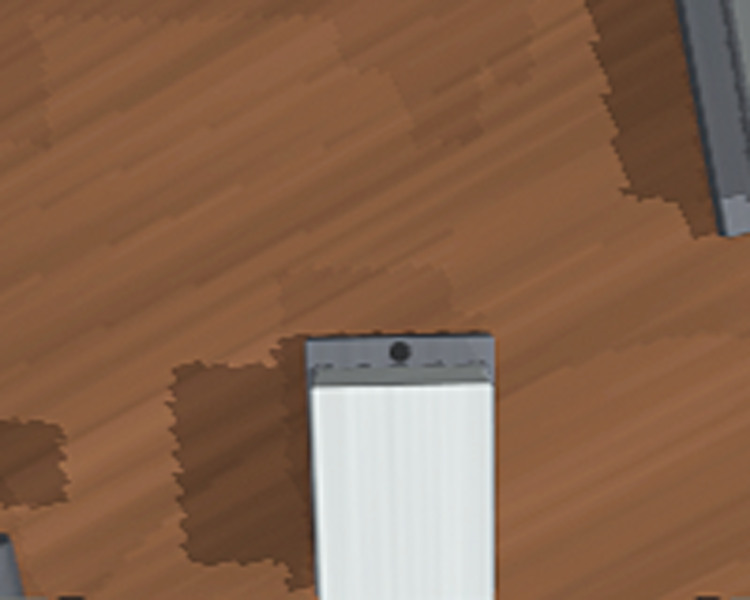

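The flat die's top near edge runs (311,387)–(493,383), with its sides almost parallel to the view.

```bash
python3 -c "
from h import *
w=dict(np.load('pics/w3.png.npz'))
p=bp(w,np.array([(311,387),(493,383),(496,597),(319,597)])/3.75-.4+[155,60],.036)[:,:2]
m=(p[0]+p[1])/2; d=(p[2]+p[3])/2-m; d/=np.linalg.norm(d); c=m+.026*d
y=np.degrees(np.arctan2(*-d[::-1])); print(m,c,y,np.linalg.norm(p[0]-p[1]))
print(tomove(*c,.014,y))"
```

```text
[0.41226079 0.06942676] [0.43547334 0.05771447] 153.22598162660645 0.04009623603844395
(array([-0.07,  0.26, 11.71]), array([ 0.1,  0.1, -1.6]))
```

Scaled: 11.7 cm is 0.234, 11.2 cm is 0.224, -1.6 degrees is -0.0178.

Emit:
send_rows:
  plan:
    - [[-0.002,0.005,0.06,0,0,-0.0178],[-0.002,0.005,0.13,0,0,-0.0178],[-0.002,0.005,0.19,0,0,-0.0178],[-0.002,0.005,0.224,0,0,-0.0178],[-0.002,0.005,0.234,0,0,-0.0178],[-0.002,0.005,0.234,0,0,-0.0178],[-0.002,0.005,0.234,0,0,-0.0178]]

```text
clock: 6.73
tool_pos: [0.4361, 0.0563, 0.0133]
orientation: [-180.0, 0.0, 153.0]
force: [-0.2, 0.4, 0.7]
opening: 0.0875
gripper_force: 0.0
```

Emit:
send_rows:
  plan:
    - [[0,0,0,0,0,0],[0,0,0,0,0,0],[0,0,0,0,0,0],[0,0,0,0,0,0],[0,0,0,0,0,0],[0,0,0,0,0,0],[0,0,0,0,0,0],[0,0,0,0,0,0]]
  fingers: 0.2

```text
clock: 7.4
tool_pos: [0.4357, 0.0569, 0.0133]
orientation: [179.9, 0.0, 153.1]
force: [2.0, 4.3, -2.2]
opening: 0.0399
gripper_force: 6.5
```

```bash
python3 -c "
from h import *
print(tomove(.571,.0641,.08,176.9),ctrl.get_obs()['tool_pos'])"
```

```text
(array([-11.74,   6.78,  -6.66]), array([  0.1,   0. , -23.8])) [0.43569303 0.0568971  0.01325463]
```

Scaled: -11.7 cm is -0.234, -9 cm is -0.18, -23.8 degrees is -0.2644.

Emit:
send_rows:
  plan:
    - [[0,0,0,0,0,0],[0,0,-0.02,0,0,0],[0,0,-0.07,0,0,0],[-0.06,0.034,-0.12,0,0,-0.0667],[-0.12,0.068,-0.134,0,0,-0.1333],[-0.18,0.104,-0.134,0,0,-0.2],[-0.234,0.136,-0.134,0,0,-0.2644],[-0.234,0.136,-0.134,0,0,-0.2644]]

```text
clock: 8.07
tool_pos: [0.5756, 0.0646, 0.0792]
orientation: [-180.0, 0.1, 177.2]
force: [2.5, 0.4, -7.0]
opening: 0.0397
gripper_force: 30.0
```

Emit:
send_rows:
  plan:
    - [[0,0,0,0,0,0],[0,0,0,0,0,0],[0,0,0,0,0,0]]

```text
clock: 8.32
tool_pos: [0.5685, 0.0635, 0.079]
orientation: [-179.9, -0.2, 176.8]
force: [-0.2, 0.0, -6.4]
opening: 0.0397
gripper_force: 30.0
```

```bash
python3 -c "
from h import *
print(tomove(.571,.0641,.0217,176.9))
w=shot('wrist','w4.png')
cv2.imwrite('pics/m4.png',cv2.resize(w['img'][60:300,100:420],(640,480),interpolation=cv2.INTER_CUBIC)[:,:,::-1])"
```

```text
(array([-0.26,  0.08,  5.73]), array([-0.1, -0.2, -0.1]))
```

View pics/m4.png

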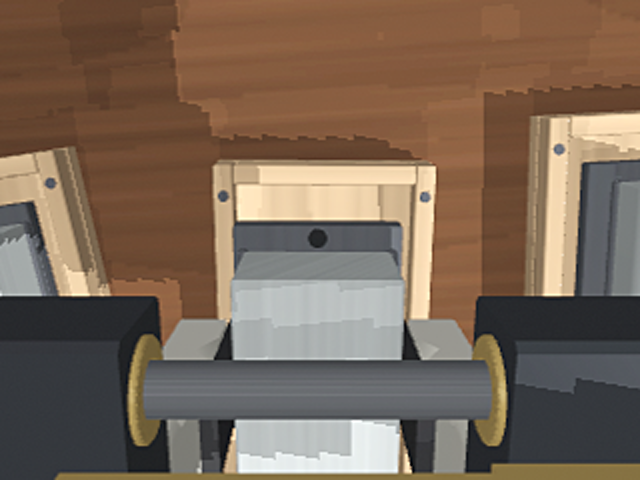

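```bash
python3 -c "
from h import *
w=dict(np.load('pics/w4.png.npz'))
f=lambda P:np.array(P)/2-.25+[100,60]
print(bp(w,f([(214,162),(435,165),(324,163)]),.02), bp(w,f([(235,222),(401,222)]),.074))"
```

```text
[[0.52086237 0.02942916 0.02      ]
 [0.52629075 0.10623564 0.02      ]
 [0.52339321 0.06765696 0.02      ]] [[0.53257901 0.04273386 0.074     ]
 [0.53511281 0.08720133 0.074     ]]
```

The flat die hangs over the near stall of its tray: foot edge at row 222, rim at row 163. It is about 4 mm short, so I'll correct that while lowering.

Scaled: 5.65 cm is 0.113, 5.6 cm is 0.112.

Emit:
send_rows:
  plan:
    - [[-0.008,0.002,0.05,0,0,0],[-0.008,0.002,0.09,0,0,0],[-0.008,0.002,0.104,0,0,0],[-0.008,0.002,0.11,0,0,0],[-0.008,0.002,0.112,0,0,0],[-0.008,0.002,0.113,0,0,0],[-0.008,0.002,0.113,0,0,0],[-0.008,0.002,0.113,0,0,0]]

```text
clock: 9.03
tool_pos: [0.5749, 0.0651, 0.0246]
orientation: [180.0, 0.1, 176.9]
force: [-0.0, -0.1, -6.6]
opening: 0.04
gripper_force: 30.0
```

Scaled: 0.25 cm is 0.005, 0.2 cm is 0.004.

Emit:
send_rows:
  plan:
    - [[0.002,0,0.003,0,0,0],[0.004,0,0.005,0,0,0],[0.004,0,0.005,0,0,0],[0.004,0,0.005,0,0,0]]

```text
clock: 9.37
tool_pos: [0.5724, 0.065, 0.0213]
orientation: [180.0, 0.0, 176.8]
force: [0.1, 0.4, -3.6]
opening: 0.04
gripper_force: 30.0
```

Scaled: -8 cm is -0.16, -5 cm is -0.1.

Emit:
send_rows:
  plan:
    - [[0,0,0,0,0,0],[0,0,0,0,0,0],[0,0,0,0,0,0],[0,0,0,0,0,0],[0,0,-0.04,0,0,0],[0,0,-0.1,0,0,0],[0,0,-0.16,0,0,0],[0,0,-0.16,0,0,0]]
  fingers: 0.7

```text
clock: 10.03
tool_pos: [0.576, 0.0659, 0.1072]
orientation: [179.8, 0.5, 176.9]
force: [1.4, 0.5, 0.2]
opening: 0.0611
gripper_force: 0.0
```

Scaled: 18.5 cm is 0.37, 10.7 cm is 0.214, 8.7 degrees is 0.0967.

Emit:
send_rows:
  plan:
    - [[0.37,0.214,-0.058,0,0,0.0967],[0.37,0.214,-0.058,0,0,0.0967],[0.37,0.214,-0.058,0,0,0.0967],[0.37,0.214,-0.058,0,0,0.0967],[0.37,0.214,-0.058,0,0,0.0967],[0.37,0.214,-0.058,0,0,0.0967],[0.37,0.214,-0.058,0,0,0.0967],[0.37,0.214,-0.058,0,0,0.0967]]
  fingers: 1

```text
clock: 10.7
tool_pos: [0.3936, 0.1827, 0.1307]
orientation: [179.9, 0.1, 168.3]
force: [-0.3, -0.4, -0.0]
opening: 0.0877
gripper_force: 0.0
```

```bash
python3 -c "
from h import *
o=ctrl.get_obs();print(o['tool_pos'],o['orientation'],o['joint_pos'])
w=shot('wrist','w5.png')
cv2.imwrite('pics/m5.png',cv2.resize(w['img'][100:260,155:355],(750,600),interpolation=cv2.INTER_CUBIC)[:,:,::-1])"
```

```text
[0.39359335 0.18274378 0.13068838] [1.79910765e+02 6.05709494e-02 1.68287623e+02] [ 5.11488750e+01  2.63398841e+00 -3.62590668e+01  1.69824503e-02
 -5.09999058e+01 -1.52871879e+02]
```

View pics/m5.png

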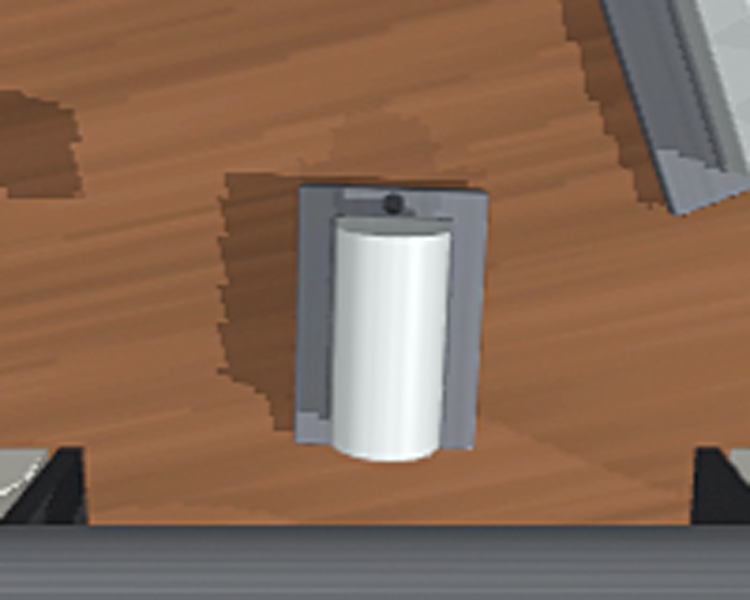

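The fuller die's foot corners are at (300,185), (488,190), (474,448) and (296,442). The cutter's foot sits close by at top right, so I'll narrow the opening.

```bash
python3 -c "
from h import *
w=dict(np.load('pics/w5.png.npz'))
r=rect(w,np.array([(300,185),(488,190),(474,448),(296,442)])/3.75-.4+[155,100],.008);print(r)
print(tomove(*r[0],.0135,r[1]))"
```

```text
(array([0.3952, 0.182 ]), np.float64(166.3), np.float64(0.0658), np.float64(0.0455))
(array([-1.200e-01, -1.000e-02,  1.169e+01]), array([0. , 0. , 1.9]))
```

Scaled: 11.7 cm is 0.234, 11.2 cm is 0.224, 1.9 degrees is 0.0211.

Emit:
send_rows:
  plan:
    - [[-0.002,0,0.06,0,0,0.0211],[-0.002,0,0.13,0,0,0.0211],[-0.002,0,0.19,0,0,0.0211],[-0.002,0,0.224,0,0,0.0211],[-0.002,0,0.234,0,0,0.0211],[-0.002,0,0.234,0,0,0.0211],[-0.002,0,0.234,0,0,0.0211]]
  fingers: 0.7

```text
clock: 11.33
tool_pos: [0.3953, 0.1815, 0.0133]
orientation: [-180.0, 0.0, 166.2]
force: [-0.1, -0.2, 0.3]
opening: 0.0615
gripper_force: 0.0
```

Emit:
send_rows:
  plan:
    - [[0,0,0,0,0,0],[0,0,0,0,0,0],[0,0,0,0,0,0],[0,0,0,0,0,0],[0,0,0,0,0,0],[0,0,0,0,0,0],[0,0,0,0,0,0],[0,0,0,0,0,0]]
  fingers: 0.1

```text
clock: 12.0
tool_pos: [0.3948, 0.1821, 0.0134]
orientation: [180.0, 0.0, 166.3]
force: [-1.9, 0.6, 5.7]
opening: 0.0257
gripper_force: 30.0
```

```bash
python3 -c "
from h import *
print(tomove(.6522,.1824,.08,179.6),ctrl.get_obs()['tool_pos'])"
```

```text
(array([-25.  ,   6.14,  -6.64]), array([  0. ,   0. , -13.3])) [0.39475301 0.18213234 0.01340699]
```

Scaled: -20.5 cm is -0.41, -17 cm is -0.34, -13.3 degrees is -0.1478.

Emit:
send_rows:
  plan:
    - [[0,0,-0.02,0,0,0],[0,0,-0.07,0,0,0],[-0.06,0.014,-0.12,0,0,-0.0333],[-0.13,0.032,-0.14,0,0,-0.0667],[-0.2,0.05,-0.14,0,0,-0.1],[-0.27,0.066,-0.14,0,0,-0.1333],[-0.34,0.084,-0.14,0,0,-0.1478],[-0.41,0.1,-0.14,0,0,-0.1478]]

```text
clock: 12.67
tool_pos: [0.6063, 0.1809, 0.0818]
orientation: [-180.0, -0.1, 179.6]
force: [0.2, 1.6, -3.9]
opening: 0.0257
gripper_force: 30.0
```

Scaled: -4.6 cm is -0.092, -2.5 cm is -0.05.

Emit:
send_rows:
  plan:
    - [[-0.05,0.04,0.004,0,0,0],[-0.092,0.042,0.008,0,0,0],[-0.092,0.042,0.008,0,0,0],[-0.092,0.042,0.008,0,0,0],[-0.092,0.042,0.008,0,0,0],[-0.092,0.042,0.008,0,0,0]]

```text
clock: 13.17
tool_pos: [0.6504, 0.2017, 0.0784]
orientation: [-180.0, -0.1, 179.5]
force: [0.0, 0.5, -4.4]
opening: 0.0258
gripper_force: 30.0
```

```bash
python3 -c "
from h import *
o=ctrl.get_obs();print(o['opening'],o['orientation'])
print(tomove(.6522,.1824,.0216,179.6))
w=shot('wrist','w6.png')
cv2.imwrite('pics/m6.png',cv2.resize(w['img'][60:300,100:420],(640,480),interpolation=cv2.INTER_CUBIC)[:,:,::-1])"
```

```text
0.025755105318238974 [-1.79958762e+02 -9.75077727e-02  1.79540593e+02]
(array([-0.2 , -1.93,  5.68]), array([-0. , -0.1, -0.1]))
```

View pics/m6.png

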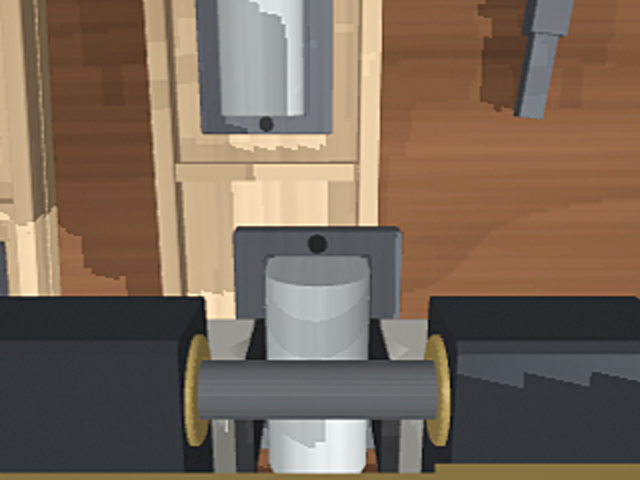

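The die is 19 mm too far to the left of its tray (die at 318, tray axis near 268). I'll shift it sideways before lowering.

Scaled: 5.5 cm is 0.11, 5.4 cm is 0.108.

Emit:
send_rows:
  plan:
    - [[-0.004,-0.024,0,0,0,0],[-0.004,-0.039,0.02,0,0,0],[-0.004,-0.039,0.05,0,0,0],[-0.004,-0.039,0.08,0,0,0],[-0.004,-0.039,0.1,0,0,0],[-0.004,-0.039,0.108,0,0,0],[-0.004,-0.039,0.11,0,0,0],[-0.004,-0.039,0.11,0,0,0]]

```text
clock: 13.88
tool_pos: [0.6536, 0.1826, 0.0241]
orientation: [-180.0, -0.0, 179.6]
force: [0.2, -0.5, -5.1]
opening: 0.0255
gripper_force: 30.0
```

Scaled: 0.15 cm is 0.003, 0.1 cm is 0.002.

Emit:
send_rows:
  plan:
    - [[0,0,0.002,0,0,0],[0,0,0.003,0,0,0],[0,0,0.003,0,0,0],[0,0,0.003,0,0,0]]

```text
clock: 14.22
tool_pos: [0.6537, 0.1828, 0.023]
orientation: [180.0, 0.0, 179.6]
force: [0.2, -0.1, -4.1]
opening: 0.0258
gripper_force: 30.0
```

Scaled: 0.14 cm is 0.0028, 0.07 cm is 0.0014.

Emit:
send_rows:
  plan:
    - [[0,0,0.0014,0,0,0],[0,0,0.0028,0,0,0],[0,0,0.0028,0,0,0],[0,0,0.0028,0,0,0]]

```text
clock: 14.55
tool_pos: [0.6537, 0.1828, 0.0215]
orientation: [180.0, 0.0, 179.6]
force: [-1.4, 0.8, -0.6]
opening: 0.0257
gripper_force: 30.0
```

Scaled: -8 cm is -0.16, -5 cm is -0.1.

Emit:
send_rows:
  plan:
    - [[0,0,0,0,0,0],[0,0,0,0,0,0],[0,0,0,0,0,0],[0,0,0,0,0,0],[0,0,-0.04,0,0,0],[0,0,-0.1,0,0,0],[0,0,-0.16,0,0,0],[0,0,-0.16,0,0,0]]
  fingers: 0.6

```text
clock: 15.22
tool_pos: [0.6572, 0.184, 0.1081]
orientation: [179.8, 0.5, 179.6]
force: [1.4, -0.3, 1.6]
opening: 0.0525
gripper_force: 0.0
```

Scaled: 30.7 cm is 0.614, 8.6 cm is 0.172, -10.2 degrees is -0.1133.

Emit:
send_rows:
  plan:
    - [[0.614,0.172,-0.058,0,0,-0.1133],[0.614,0.172,-0.058,0,0,-0.1133],[0.614,0.172,-0.058,0,0,-0.1133],[0.614,0.172,-0.058,0,0,-0.1133],[0.614,0.172,-0.058,0,0,-0.1133],[0.614,0.172,-0.058,0,0,-0.1133],[0.614,0.172,-0.058,0,0,-0.1133],[0.614,0.172,-0.058,0,0,-0.1133]]

```text
clock: 15.88
tool_pos: [0.3448, 0.2713, 0.1306]
orientation: [179.9, 0.0, -170.2]
force: [-0.1, 0.8, -0.2]
opening: 0.0527
gripper_force: 0.0
```

Emit:
send_rows:
  plan:
    - [[0,0,0,0,0,0],[0,0,0,0,0,0],[0,0,0,0,0,0]]

```text
clock: 16.13
tool_pos: [0.3476, 0.2716, 0.1306]
orientation: [179.9, 0.1, -170.2]
force: [0.7, -0.3, 0.1]
opening: 0.0522
gripper_force: 0.0
```

```bash
python3 -c "
from h import *
o=ctrl.get_obs();print(o['tool_pos'],o['orientation'],o['joint_pos'])
w=shot('wrist','w7.png')
cv2.imwrite('pics/m7.png',cv2.resize(w['img'][100:260,155:355],(750,600),interpolation=cv2.INTER_CUBIC)[:,:,::-1])"
```

```text
[0.34755049 0.27163108 0.13056815] [ 1.79947628e+02  5.49179556e-02 -1.70189125e+02] [ 6.37962537e+01  3.39099401e+00 -3.54550100e+01  1.75151007e-02
 -5.10793440e+01 -1.43996348e+02]
```

View pics/m7.png

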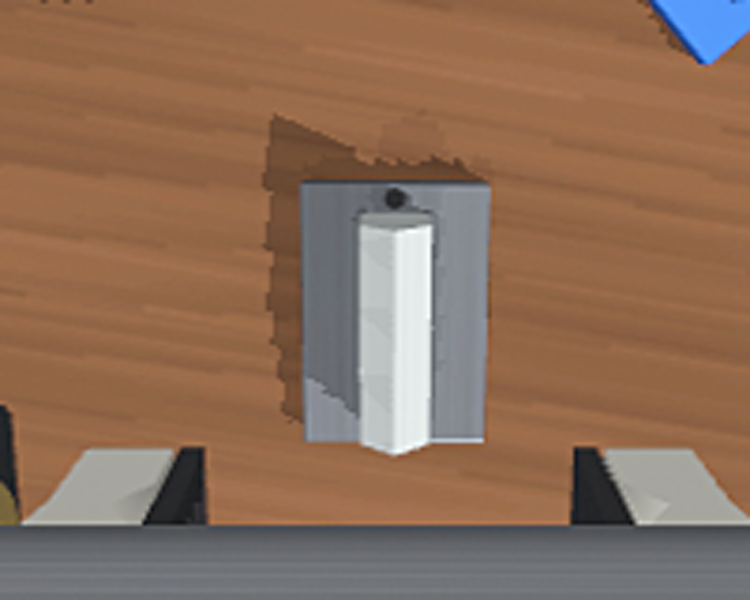

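The grey cutter die, with its sharp edge, is centred between the fingers. Its foot corners are at (302,182), (490,184), (484,442) and (305,442), and the blue decoy is off to the top right.

```bash
python3 -c "
from h import *
w=dict(np.load('pics/w7.png.npz'))
r=rect(w,np.array([(302,182),(490,184),(484,442),(305,442)])/3.75-.4+[155,100],.008);print(r)
print(tomove(*r[0],.0145,r[1]))"
```

```text
(array([0.3478, 0.2726]), np.float64(-170.5), np.float64(0.066), np.float64(0.0455))
(array([-1.000e-02,  1.200e-01,  1.158e+01]), array([0. , 0. , 0.2]))
```

Scaled: 11.6 cm is 0.232, 11.1 cm is 0.222.

Emit:
send_rows:
  plan:
    - [[0,0.002,0.06,0,0,0],[0,0.002,0.13,0,0,0],[0,0.002,0.19,0,0,0],[0,0.002,0.222,0,0,0],[0,0.002,0.232,0,0,0],[0,0.002,0.232,0,0,0],[0,0.002,0.232,0,0,0]]

```text
clock: 16.77
tool_pos: [0.3479, 0.2721, 0.0144]
orientation: [-180.0, -0.0, -170.3]
force: [0.1, 0.3, 0.6]
opening: 0.0527
gripper_force: 0.0
```

Emit:
send_rows:
  plan:
    - [[0,0,0,0,0,0],[0,0,0,0,0,0],[0,0,0,0,0,0],[0,0,0,0,0,0],[0,0,0,0,0,0],[0,0,0,0,0,0],[0,0,0,0,0,0],[0,0,0,0,0,0]]
  fingers: 0

```text
clock: 17.43
tool_pos: [0.3472, 0.2725, 0.0145]
orientation: [180.0, 0.0, -170.2]
force: [-1.0, 1.3, 5.1]
opening: 0.0156
gripper_force: 30.0
```

```bash
python3 -c "
from h import *
print(tomove(.5697,-.1945,.10,-179.5),ctrl.get_obs()['tool_pos'])"
```

```text
(array([-14.02, -49.79,  -8.58]), array([0. , 0. , 9.3])) [0.34716651 0.27248062 0.01446579]
```

Scaled: -17.2 cm is -0.344, -13.4 cm is -0.268, 9.3 degrees is 0.1033.

Emit:
send_rows:
  plan:
    - [[0,0,-0.03,0,0,0],[0,0,-0.09,0,0,0],[0,0,-0.15,0,0,0],[-0.016,-0.054,-0.172,0,0,0.0111],[-0.034,-0.12,-0.172,0,0,0.0222],[-0.054,-0.192,-0.172,0,0,0.0444],[-0.076,-0.268,-0.172,0,0,0.0667],[-0.098,-0.344,-0.172,0,0,0.1033]]

```text
clock: 18.1
tool_pos: [0.4241, 0.1091, 0.0999]
orientation: [-180.0, -0.0, -179.6]
force: [0.7, 0.8, -4.2]
opening: 0.0159
gripper_force: 30.0
```

Emit:
send_rows:
  plan:
    - [[0,0,0,0,0,0],[0,0,0,0,0,0],[0,0,0,0,0,0]]

```text
clock: 18.35
tool_pos: [0.4241, 0.1102, 0.0997]
orientation: [-180.0, -0.1, -179.6]
force: [0.6, -0.4, -4.3]
opening: 0.0155
gripper_force: 30.0
```

```bash
python3 -c "
from h import *
print(tomove(.5697,-.1945,.10,-179.5),ctrl.get_obs()['tool_pos'])"
```

```text
(array([-1.437e+01, -3.056e+01, -3.000e-02]), array([-0. , -0.1, -0.1])) [0.42406055 0.11019181 0.09965883]
```

Scaled: -26.4 cm is -0.528, -23.2 cm is -0.464.

Emit:
send_rows:
  plan:
    - [[-0.02,-0.044,0,0,0,0],[-0.05,-0.108,0,0,0,0],[-0.082,-0.176,0,0,0,0],[-0.116,-0.248,0,0,0,0],[-0.15,-0.32,0,0,0,0],[-0.184,-0.392,0,0,0,0],[-0.218,-0.464,0,0,0,0],[-0.248,-0.528,0,0,0,0]]

```text
clock: 19.02
tool_pos: [0.5514, -0.1526, 0.0997]
orientation: [180.0, -0.0, -179.4]
force: [1.1, 0.4, -3.6]
opening: 0.016
gripper_force: 30.0
```

Scaled: -4.2 cm is -0.084, -3 cm is -0.06.

Emit:
send_rows:
  plan:
    - [[-0.028,-0.06,0.02,0,0,0],[-0.04,-0.084,0.04,0,0,0],[-0.04,-0.084,0.04,0,0,0],[-0.04,-0.084,0.04,0,0,0],[-0.04,-0.084,0.04,0,0,0],[-0.04,-0.084,0.04,0,0,0]]

```text
clock: 19.52
tool_pos: [0.5709, -0.1924, 0.0804]
orientation: [180.0, 0.0, -179.4]
force: [-0.1, 0.2, -3.4]
opening: 0.0158
gripper_force: 30.0
```

```bash
python3 -c "
from h import *
o=ctrl.get_obs();print(o['opening'],o['tool_pos'],o['orientation'])
print(tomove(.5697,-.1945,.0224,-179.5))
w=shot('wrist','w8.png')
cv2.imwrite('pics/m8.png',cv2.resize(w['img'][60:300,100:420],(640,480),interpolation=cv2.INTER_CUBIC)[:,:,::-1])"
```

```text
0.015787148248990246 [ 0.57088607 -0.19244383  0.08038079] [ 1.79995372e+02  4.39149105e-03 -1.79434635e+02]
(array([ 0.12, -0.2 ,  5.8 ]), array([0. , 0. , 0.1]))
```

View pics/m8.png

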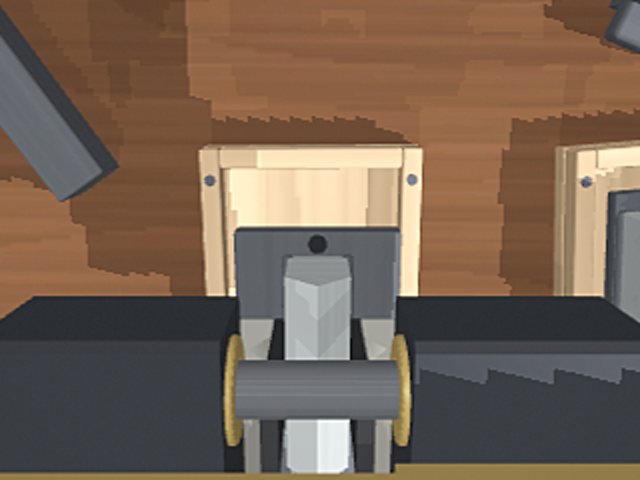

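The cutter is above the near stall of its own tray, rim corners (200,147) and (422,147), about 2 mm off to the right. I'll lower it with that correction.

Scaled: 5.7 cm is 0.114, 5.6 cm is 0.112.

Emit:
send_rows:
  plan:
    - [[0.002,-0.004,0.04,0,0,0],[0.002,-0.004,0.08,0,0,0],[0.002,-0.004,0.1,0,0,0],[0.002,-0.004,0.108,0,0,0],[0.002,-0.004,0.112,0,0,0],[0.002,-0.004,0.114,0,0,0],[0.002,-0.004,0.114,0,0,0]]

```text
clock: 20.15
tool_pos: [0.5705, -0.1959, 0.0239]
orientation: [-180.0, 0.1, -179.5]
force: [0.4, -0.5, -3.9]
opening: 0.0159
gripper_force: 30.0
```

Scaled: 0.05 cm is 0.001.

Emit:
send_rows:
  plan:
    - [[0,0,0,0,0,0],[0,0,0,0,0,0],[0,0,0.001,0,0,0]]

```text
clock: 20.4
tool_pos: [0.5702, -0.1961, 0.0233]
orientation: [-180.0, 0.1, -179.6]
force: [0.1, -0.7, -3.0]
opening: 0.0159
gripper_force: 30.0
```

Scaled: 0.1 cm is 0.002, 0.05 cm is 0.001.

Emit:
send_rows:
  plan:
    - [[0,0,0.001,0,0,0],[0,0,0.002,0,0,0],[0,0,0.002,0,0,0],[0,0,0.002,0,0,0]]

```text
clock: 20.73
tool_pos: [0.57, -0.1961, 0.0225]
orientation: [-180.0, 0.0, -179.5]
force: [-2.7, 1.7, 5.6]
opening: 0.0157
gripper_force: 30.0
```

Scaled: -12 cm is -0.24, -9 cm is -0.18.

Emit:
send_rows:
  plan:
    - [[0,0,0,0,0,0],[0,0,0,0,0,0],[0,0,0,0,0,0],[0,0,0,0,0,0],[0,0,-0.04,0,0,0],[0,0,-0.1,0,0,0],[0,0,-0.18,0,0,0],[0,0,-0.24,0,0,0]]
  fingers: 0.5

```text
clock: 21.4
tool_pos: [0.5702, -0.1963, 0.144]
orientation: [-180.0, 0.0, -179.5]
force: [1.2, -0.2, 0.6]
opening: 0.0435
gripper_force: 0.0
```

Scaled: -30 cm is -0.6, 20 cm is 0.4.

Emit:
send_rows:
  plan:
    - [[0.4,-0.6,-0.1,0,0,0],[0.4,-0.6,-0.1,0,0,0],[0.4,-0.6,-0.1,0,0,0],[0.4,-0.6,-0.1,0,0,0],[0.4,-0.6,-0.1,0,0,0],[0.4,-0.6,-0.1,0,0,0],[0.4,-0.6,-0.1,0,0,0],[0.4,-0.6,-0.1,0,0,0]]

```text
clock: 22.07
tool_pos: [0.3875, -0.4736, 0.1879]
orientation: [-180.0, 0.0, -179.5]
force: [0.9, -0.2, -0.4]
opening: 0.0439
gripper_force: 0.0
```

Emit:
send_rows:
  plan:
    - [[0,0,0,0,0,0],[0,0,0,0,0,0],[0,0,0,0,0,0],[0,0,0,0,0,0]]

```text
clock: 22.4
tool_pos: [0.3892, -0.4714, 0.1871]
orientation: [180.0, -0.0, -179.5]
force: [0.5, 0.8, -0.6]
opening: 0.044
gripper_force: 0.0
```

```bash
python3 -c "
from h import *
t=shot('top','t9.png')['img'][100:250,150:370]
cv2.imwrite('pics/m9.png',cv2.resize(t,(792,540),interpolation=cv2.INTER_CUBIC)[:,:,::-1])"
```

```text
(no output)
```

View pics/m9.png

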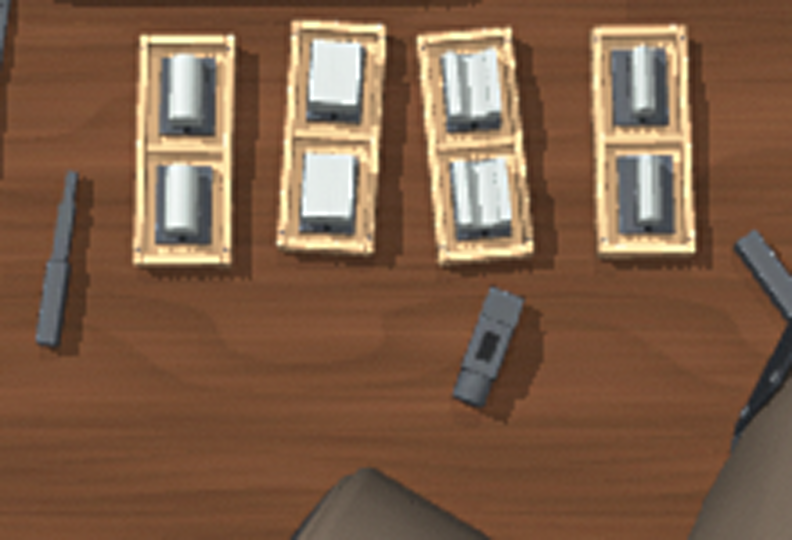

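All four dies sit square beside their mates, at (188,95), (330,188), (472,88) and (647,190). The hammer head is unmoved at (488,347). Handing in.

```bash
python3 -c "
from h import *
print(ctrl.close_job())"
```

```text
the job is handed in; nothing more can be done
None
```

All four dies (flat, fuller, cutter, swage) are set down in the empty stalls beside their mates and the job is handed in, about 22 s on the robot clock; no verdict was returned, and while the hammer head shows unmoved in the final picture, the bolster was out of its frame.

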